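Check the preheat of a sole-glue pot with a pistol thermometer

TASK

The glue pot has been preheating empty, and its floor temperature must be checked before adhesive goes in: lift the lid off by its knob and set it down, knob up, on the square of cork sheet. Then pick up the yellow pistol thermometer (its trigger is locked on), point its lens steeply down into the pot at the middle of the pot's floor from about 15 cm away, and keep it still there for two seconds without touching the pot. Lay the thermometer back down flat on its side on the bench, leave the pot open, and do not drop anything or disturb the footbeds, screwdriver and brush.

Things in the scene. Friction and masses are not known exactly. Their poses are not given: they have to be found in the camera images.
- pot: Electric glue pot, fixed on the bench: grey round shell 200 mm across with a steel rim, black non-stick well, black control pod with a dial on its -x side (reaching 135 mm from the centre), black carrying lips at +-y (reaching 111 mm), short lead at +x. Origin on its upright axis at bench level, z up. Rim top 118 mm above the bench.
- pot_floor (a point): Centre of the flat floor of the pot's well, 70 mm above the bench: the target. The well is 158 mm wide inside and 48 mm deep under the rim, so the middle of the floor is properly seen past the rim only along lines within about 45 degrees of plumb.
- pot_mouth (a point): Centre of the pot's mouth, on the rim's level (118 mm above the bench), straight above pot_floor.
- lid: Loose round aluminium lid, 176 mm across, about 0.3 kg, at the start on the pot. Origin: centre of its underside, z up through the knob. The underside is a disc 146 mm across, 5 mm deep, sitting loosely in the well; the edge above it rests on the rim. Top face 15 mm above the origin in the middle, under the knob. Stands level on the flat.
- lid_knob (a point): Middle of the lid's round black knob, 36 mm above the lid's origin: 33 mm diameter from 29 to 43 mm, top at 49 mm, underside at 23.5 mm above the lid's origin.
- cork_sheet: Square of cork sheet for the hot lid, 210 x 210 x 5 mm, fixed on the bench. Origin at the centre of its underside, x and y along its sides. Lid on it: the lid's origin within 45 mm of the centre along each side.
- thermometer: Pistol-shaped infrared thermometer, yellow and black, 0.22 kg, 40 mm thick, lying on its side on the bench. x: the way its lens looks; y: towards the pistol's top (handle to -y); z: up out of its side. Origin: on its lower side, under the barrel's axis. Handle slants back from x = -30 mm on the barrel to its butt at x = -52, y = -125 mm; red trigger at x = -8, y = -21 to -47 mm.
- barrel (a point): Gripping point on the barrel's axis, 22 mm ahead of the thermometer's origin, 20 mm above its lower side; axes as thermometer. The barrel is a yellow box from x = -50 to 60 mm of the origin, 44 mm across y, free on both sides here. The centre of mass is about 30 mm behind and 25 mm to -y of this point.
- lens (a point): Front centre of the thermometer's lens on the barrel's axis, 85 mm ahead of the origin, at the end of a black round nose 40 mm across and 25 mm long; the line of sight runs from here along +x; axes as thermometer.
- footbed_a: Cork footbed 250 x 90 x 18 mm, lower of two on the white board beyond the pot; origin at its underside, x to the toe. Leave alone.
- footbed_b: Cork footbed 250 x 90 x 18 mm, lying on footbed_a. Leave alone.
- screwdriver: Screwdriver with a red handle lying on the far side of the bench, along its own x. Leave alone.
- brush: Glue brush with a wooden handle lying on the far side of the bench, along its own x. Leave alone.
There are look-alikes about, which are no part of the job. There is more than one size of the lid; the job needs the smallest. What is shaped like the thermometer but turquoise is not meant.

How it is judged:
By the outcome, as a careful person would: the job done as asked, in the order asked, and still so for the second after the job is handed in, with the robot touching nothing.
It also fails if it takes over 72 s, if anything falls off the work surface, if the arm or the gripper's body presses on something with over 40 N, if the wrist force passes 120 N, or if a joint passes its speed limit or range.

ROBOT

A 7-joint arm with a two-finger parallel gripper is mounted at the origin on the work surface. World frame = base frame: x ahead of the robot, y to its left, z up, the work surface at z = 0. Lengths are in m, angles in rad, forces in N, time in s.
With the tool pointing down it reaches from about 0.4 to 0.85 m from the base axis. Payload 4.5 kg.
Tool frame: the origin (TCP) lies at the very end of the fingers, on their centre line; the grasp point (between the pads) lies manip.tcp_to_grasp behind it (manip.tcp_to_grasp is the distance from the TCP to the grasp point, in m); z points along the fingers, y is the line along which they close (so a half turn about z gives the same grasp; the last joint's range is limited). The gripper opens to 88 mm and grips with 3 to 60 N. Pads are 18 mm wide; open, the fingers measure 123 mm over their backs; the gripper's body (75 mm by 187 mm) begins 45 mm behind the grasp point.
Start: joints at [1.284, 0.689, -0.195, 1.565, 0.157, 0.902, -0.215], TCP at [0.197, -0.593, 0.239] pointing down, gripper open.
Joint ranges: [-3.01, 3.01], [-0.46, 2.08], [-1.47, 1.51], [0.13, 2.56], [-1, 4.14], [0.04, 2.09], [-2.66, 2.66]. Speed limits (rad/s): [2.57, 2.57, 3.14, 3.14, 3.14, 3.14, 3.14].

INTERFACE

Orientations are given as a unit quaternion [w, x, y, z].
In Python, from cell import manip gives the robot as it stands.
- The arm moves only by the tool jog_arm, never from a script. Its arguments are lists of equal length, an entry for each row: "dp": the shift along the tool's x, y, z normalised to -1 to 1, where 1 is 0.08 m, a list of three; "twist": the turn, a rotation vector about the tool's x, y, z normalised to -1 to 1, where 1 is 90 degrees, a list of three; "grip": the opening, from 0 (shut) to 1 (fully open). In form: {"dp": [[dx, dy, dz], ...], "twist": [[ax, ay, az], ...], "grip": [grip, ...]}. A call has 1 to 10 rows; each row is the pose to reach, as a shift and turn from the pose commanded when the call began, along the tool's axes at that moment; what a row does not reach only later rows make up. A row lasts 1/12 s, in which the tool goes at most 41.7 mm and 7.16 degrees, less where a joint would pass 70% of its speed; a pose out of reach is approached as far as the arm can. A call with a number of a shift or a turn outside -1 to 1 is refused whole. A call with a gripper value outside its range is refused whole. The fingers move at their own pace and stop on an object; the grip force is fixed at half the most. Time passes only in rows, so rows that repeat a pose let the fingers close. It gives the time, the measured TCP pose, the force, the opening and the grip force at its end, in the units of the state.
- manip.get_state(): the state, without advancing time (a new reading comes with each control period).
- manip.read_camera(name): name is "scene" or "top" or "wrist"; returns (picture, depth): 400x640x3 uint8, red, green, blue; 400x640 float32, m along the optical axis (not along the pixel's ray), 0 where there is no reading.
- manip.calibration(name): a dict with "intrinsics" (3x3 intrinsics, pixels), "rvec" (rotation vector, rad) and "tvec" (3), from world to camera coordinates, as OpenCV has them; the wrist camera has in their place "hand_eye" (4x4, takes a point from camera to tool coordinates, whose origin is the TCP and whose axes are the flange's). Camera axes: x right, y down, z forward; pixel columns grow to the right and rows downward; lengths in m; the calibration is good to about 2 mm. A picture is of the moment at which its call begins: read the wrist's pose just before it. calibration takes no time and is no camera call.
- manip.job_done(): hands the job in; it is judged then, once.
The state is a dict: "t": time; "joint_positions": joint angles; "joint_vel": joint speeds; "effort": joint torques, N m; "tool_pos": TCP position; "tcp_rot": TCP orientation; "force": force on the tool from outside, world axes, zero at the start; "torque": the same for the moment, N m; "gripper_width": finger opening in m; "gripper_force": force on a finger pad.
Only numpy, scipy, OpenCV 4.12 (cv2) and the standard library are available. Lean on these libraries where they do the work, as an engineer would, in place of code of your own. Each camera call takes 0.05 s, during which the arm holds its last target. There are 200 camera calls.

## Working session

There is one attempt and no reset: what is moved stays moved. The work goes in short steps, Python scripts to look and compute and a tool call to move; the robot and the scene stay as the last step left them, time stands still between calls to the robot, and variables do not carry over. Pictures are saved under pics/ and viewed, at most 10 in all, crops included, and the job is handed in when it is done.

Besides the shell and the picture viewer there is one more tool, called after "Emit:" in YAML: its name, and indented under it one key for each argument. jog_arm: Moves the arm, as the interface text tells. Its arguments: {"type":"object","properties":{"dp":{"type":"array","items":{"type":"array","items":{"type":"number"}}},"twist":{"type":"array","items":{"type":"array","items":{"type":"number"}}},"grip":{"type":"array","items":{"type":"number"}}},"required":["dp","twist","grip"]}

```bash
mkdir -p pics; ls
cat > h.py <<'E'
import numpy as np, cv2
from cell import manip
from scipy.spatial.transform import Rotation as R
def cam(n):
    c=manip.calibration(n); K=np.array(c["intrinsics"])
    if n=="wrist":
        s=manip.get_state(); q=s["tcp_rot"]; T=np.eye(4); T[:3,:3]=R.from_quat([*q[1:],q[0]]).as_matrix(); T[:3,3]=s["tool_pos"]
        M=T@np.array(c["hand_eye"])
    else:
        W=np.eye(4); W[:3,:3]=cv2.Rodrigues(np.array(c["rvec"],float))[0]; W[:3,3]=np.ravel(c["tvec"]); M=np.linalg.inv(W)
    return K,M
def cloud(K,M,d):
    v,u=np.indices(d.shape); p=np.stack([(u-K[0,2])/K[0,0]*d,(v-K[1,2])/K[1,1]*d,d],-1)
    return p@M[:3,:3].T+M[:3,3]
def ray(K,M,u,v,z):
    r=M[:3,:3]@np.linalg.solve(K,[u,v,1]); return M[:3,3]+r*(z-M[2,3])/r[2]
def shot(n):
    K,M=cam(n); im,d=manip.read_camera(n); return K,M,im,d
E
python3 - <<'E'
from h import *
for n in("scene","top"):
    K,M,im,d=shot(n); cv2.imwrite(f"pics/{n}0.png",im[:,:,::-1]); np.savez(f"{n}0.npz",K=K,M=M,im=im,d=d); print(n,M.round(3).tolist())
print(manip.get_state(), manip.tcp_to_grasp)
E
```

```text
pics
scene [[-0.426, 0.591, -0.685, 1.289], [0.905, 0.263, -0.336, 0.325], [-0.018, -0.763, -0.646, 0.852], [0.0, 0.0, 0.0, 1.0]]
top [[-0.017, -0.983, 0.183, 0.239], [-1.0, 0.016, -0.01, -0.048], [0.007, -0.183, -0.983, 1.426], [0.0, 0.0, 0.0, 1.0]]
{'t': 0.1, 'joint_positions': array([ 1.28380989,  0.68986631, -0.19448176,  1.56618363,  0.1572948 ,
        0.90250594, -0.2150938 ]), 'joint_vel': array([-0.00115023, -0.00340443, -0.00075793, -0.00113186, -0.00073055,
        0.00063605,  0.00060197]), 'effort': array([-3.56053184e-03, -5.28505433e+01, -1.27163619e+00, -1.53838670e+01,
       -5.25865902e-02,  1.99464608e-03,  5.67984682e-05]), 'tool_pos': array([ 0.19684174, -0.59262697,  0.23802539]), 'tcp_rot': array([-7.64133663e-04,  9.87160838e-01,  1.59727449e-01, -1.93199486e-04]), 'force': array([-1.20741243,  0.63699609, -0.71705006]), 'torque': array([-0.0395791 ,  0.04057421, -0.01589338]), 'gripper_force': 0.0, 'gripper_width': 0.08801317829854323} 0.0187
```

View pics/top0.png

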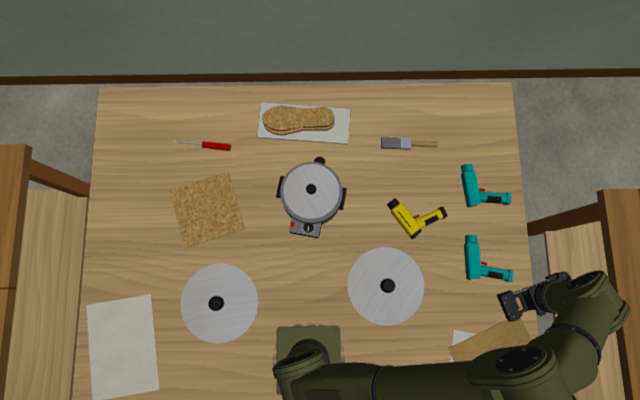

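View pics/scene0.png

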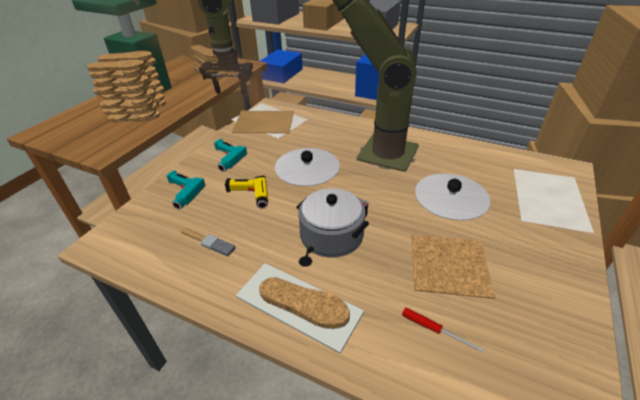

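Top view, candidates: 
- Lids: one on the pot at (311,189), which is the smallest; larger look-alikes on the bench at (216,303) and (388,286).
- Pistols: yellow at (405,216); turquoise look-alikes at (472,185) and (472,258).
- Squares: cork sheet at (207,209); white paper at (122,345) and card at (490,345) are not it.

I choose the lid on the pot, the yellow pistol and the cork square. Next I measure them and check the choice in one close crop.

Run:
```python
from h import *
D={n:np.load(n+"0.npz") for n in("top","scene")}
def comp(m,near):
    n,l,s,c=cv2.connectedComponentsWithStats(m.astype(np.uint8)); i=1+np.argmin(np.hypot(*(c[1:]-near).T)+(s[1:,4]<15)*1e3); return l==i,c[i],s[i,4]
a=D["top"]; K,M,im,d=a["K"],a["M"],a["im"],a["d"]; P=cloud(K,M,d); hsv=cv2.cvtColor(im,cv2.COLOR_RGB2HSV)
Ks,Ms,ims,ds=[D["scene"][k] for k in("K","M","im","d")]; Ps=cloud(Ks,Ms,ds); hs=cv2.cvtColor(ims,cv2.COLOR_RGB2HSV)
print("bench z",np.median(P[250:260,150:160,2]))
# knob, top & scene
for nm,KK,MM,PP,HH,near in(("top",K,M,P,hsv,(311,189)),("scene",Ks,Ms,Ps,hs,(332,200))):
    m,c,n=comp(HH[...,2]<60,near); q=PP[m]; print("knob",nm,c,n,"zmax",np.percentile(q[:,2],[50,95]),"ray@.150",ray(KK,MM,*c,.150).round(4), "med",np.median(q,0).round(4))
# lid / rim by depth
m=(P[...,2]>.11)&(P[...,2]<.14); m,c,n=comp(m,(311,189)); 
(c2,r)=cv2.minEnclosingCircle(np.argwhere(m)[:,::-1].astype(np.float32)); q=P[m]; print("lid+rim",c2,r,ray(K,M,*c2,.118).round(4),"xy mid",((q.max(0)+q.min(0))/2).round(4),"ext",(q.max(0)-q.min(0)).round(3))
# cork
m=(hsv[...,0]>8)&(hsv[...,0]<22)&(hsv[...,1]>110)
m=cv2.morphologyEx(m.astype(np.uint8),cv2.MORPH_OPEN,np.ones((3,3)));m=cv2.morphologyEx(m,cv2.MORPH_CLOSE,np.ones((5,5))); 
m,c,n=comp(m,(207,209)); rc=cv2.minAreaRect(np.argwhere(m)[:,::-1].astype(np.float32)); b=np.array([ray(K,M,*p,.005) for p in cv2.boxPoints(rc)]); print("cork",n,rc,b.mean(0),np.linalg.norm(b-np.roll(b,1,0),axis=1))
print("cork edge ang",np.degrees(np.arctan2(*(b[1]-b[0])[[1,0]])))
# thermo
y=(hsv[...,0]>20)&(hsv[...,0]<33)&(hsv[...,1]>170)&(hsv[...,2]>120); m,c,n=comp(y,(405,216)); q=P[m]; print("yellow",n,c,"z",np.percentile(q[:,2],[5,50,95]),ray(K,M,*c,.04))
g=q[q[:,2]>.03]; box=cv2.minAreaRect(g[:,:2].astype(np.float32)); print(box, cv2.boxPoints(box).round(4).tolist())
w=(np.abs(P[...,0]-ray(K,M,*c,.04)[0])<.13)&(np.abs(P[...,1]-ray(K,M,*c,.04)[1])<.13)&(P[...,2]>.012); m,c,n=comp(w,(405,216)); print("all",n,P[m].min(0),P[m].max(0))
crop=cv2.resize(im[150:250,270:460,::-1],None,fx=4,fy=4,interpolation=cv2.INTER_CUBIC); cv2.imwrite("pics/crop.png",crop)
```

```text
bench z -5.4700024008758064e-05
knob top [310.7027027  188.72972973] 74 zmax [0.16055439 0.16450162] ray@.150 [ 0.525  -0.0166  0.15  ] med [ 0.5224 -0.0176  0.1606]
knob scene [331.36708861 199.15189873] 79 zmax [0.15824729 0.16293483] ray@.150 [ 0.5281 -0.0164  0.15  ] med [ 0.5366 -0.0127  0.1582]
lid+rim (311.0, 191.0) 28.319704055786133 [ 0.5248 -0.0167  0.118 ] xy mid [ 0.5287 -0.0167  0.1226] ext [0.176 0.178 0.025]
cork 3890 ((205.87025451660156, 209.57839965820312), (61.758033752441406, 65.14002990722656), 72.89727020263672) [0.49192732 0.34465042 0.005     ] [0.21547872 0.22138936 0.21734843 0.21585142]
cork edge ang -73.02798618430377
yellow 539 [413.12987013 218.27829314] z [0.03290317 0.03797569 0.04345815] [ 0.4437574  -0.35285191  0.04      ]
((0.46427616477012634, -0.36850419640541077), (0.10747576504945755, 0.1371554434299469), 28.09665870666504) [[0.3846000134944916, -0.33329999446868896], [0.44920000433921814, -0.4542999863624573], [0.5440000295639038, -0.40369999408721924], [0.47940000891685486, -0.2827000021934509]]
all 943 [ 0.38036034 -0.46873121  0.01217846] [ 0.51899144 -0.26966553  0.04778331]
```

View pics/crop.png

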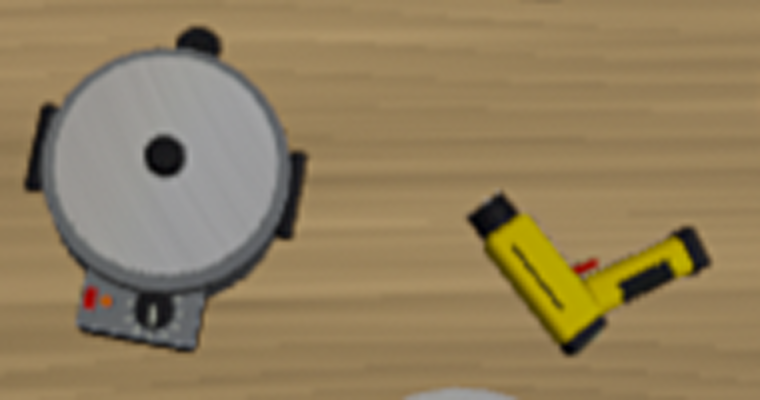

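The crop confirms the choice: the small lid is on the pot with its knob at about (165,157), which is full-picture (311,189). The thermometer is yellow, with its nose at (485,205) and its butt at (693,250). The measured heights and sizes match the description: knob top 0.162 m, lid 0.176 m, cork about 0.21 m, barrel top 0.04 m. Now I reach for the lid.

Emit:
jog_arm:
  dp:
    - [0.25, -0.23, 0]
    - [0.5, -0.45, 0]
    - [0.75, -0.68, 0]
    - [1, -0.9, 0]
  twist:
    - [0, 0, 0]
    - [0, 0, 0]
    - [0, 0, 0]
    - [0, 0, 0]
  grip: [1, 1, 1, 1]

```text
t: 0.43
tool_pos: [0.2505, -0.4982, 0.2383]
tcp_rot: [-0.0, 0.987, 0.16, -0.0]
force: [0.3, -0.5, -0.9]
gripper_width: 0.088
gripper_force: 0.0
```

Emit:
jog_arm:
  dp:
    - [0.25, -0.23, 0]
    - [0.5, -0.45, 0]
    - [0.75, -0.68, 0]
    - [1, -0.9, 0]
  twist:
    - [0, 0, 0]
    - [0, 0, 0]
    - [0, 0, 0]
    - [0, 0, 0]
  grip: [1, 1, 1, 1]

```text
t: 0.77
tool_pos: [0.3037, -0.4045, 0.2385]
tcp_rot: [-0.0, 0.987, 0.16, -0.0]
force: [0.8, -0.2, -0.3]
gripper_width: 0.0889
gripper_force: 0.0
```

Emit:
jog_arm:
  dp:
    - [0.25, -0.23, 0]
    - [0.5, -0.45, 0]
    - [0.75, -0.68, 0]
    - [1, -0.9, 0]
    - [1, -0.9, 0]
  twist:
    - [0, 0, 0]
    - [0, 0, 0]
    - [0, 0, 0]
    - [0, 0, 0]
    - [0, 0, 0]
  grip: [1, 1, 1, 1, 1]

```text
t: 1.18
tool_pos: [0.3599, -0.3071, 0.2387]
tcp_rot: [-0.001, 0.986, 0.164, 0.001]
force: [0.5, 1.1, -0.6]
gripper_width: 0.0881
gripper_force: 0.0
```

Run:
```python
from h import *
K,M,im,d=shot("wrist"); cv2.imwrite("pics/w1.png",im[:,:,::-1]); np.savez("w1.npz",K=K,M=M,im=im,d=d); print(M.round(3).tolist(), manip.get_state()["joint_positions"].round(2))
```

```text
[[0.323, -0.899, -0.295, 0.437], [-0.946, -0.308, -0.098, -0.281], [-0.003, 0.311, -0.95, 0.386], [0.0, 0.0, 0.0, 1.0]] [ 0.73  0.5  -0.17  2.01  0.13  0.65 -0.77]
```

View pics/w1.png

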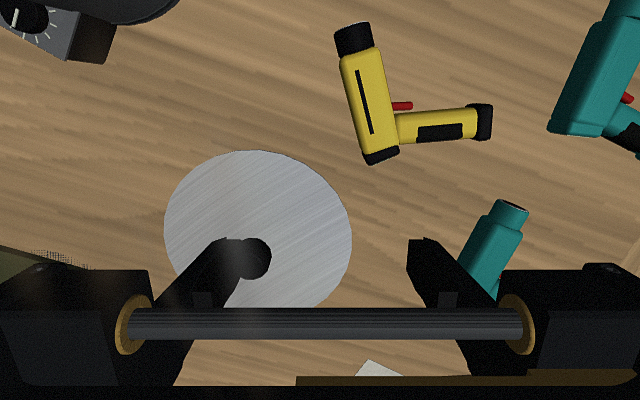

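Emit:
jog_arm:
  dp:
    - [0.25, -0.23, 0]
    - [0.5, -0.45, 0]
    - [0.75, -0.68, 0]
    - [1, -0.9, 0]
  twist:
    - [0, 0, 0]
    - [0, 0, 0]
    - [0, 0, 0]
    - [0, 0, 0]
  grip: [1, 1, 1, 1]

```text
t: 1.57
tool_pos: [0.4097, -0.2192, 0.2386]
tcp_rot: [0.0, 0.987, 0.158, -0.0]
force: [-0.1, 0.2, 0.9]
gripper_width: 0.0881
gripper_force: 0.0
```

Emit:
jog_arm:
  dp:
    - [0.25, -0.23, 0]
    - [0.5, -0.45, 0]
    - [0.75, -0.68, 0]
    - [1, -0.9, 0]
  twist:
    - [0, 0, 0]
    - [0, 0, 0]
    - [0, 0, 0]
    - [0, 0, 0]
  grip: [1, 1, 1, 1]

```text
t: 1.9
tool_pos: [0.4633, -0.1256, 0.2386]
tcp_rot: [0.0, 0.987, 0.159, -0.0]
force: [0.3, 0.1, 0.6]
gripper_width: 0.0883
gripper_force: 0.0
```

Run:
```python
from h import *
s=manip.get_state();print(s["joint_positions"].round(2),s["tool_pos"])
K,M,im,d=shot("wrist"); np.savez("w2.npz",K=K,M=M,im=im,d=d); P=cloud(K,M,d)
m=(P[...,2]>.14)&(P[...,2]<.175)&(np.hypot(P[...,0]-.526,P[...,1]+.0165)<.04); print(m.sum())
if m.sum():
    q=P[m]; print(q.min(0),q.max(0),(q.min(0)+q.max(0))/2); v,u=np.nonzero(m); print(u.min(),u.max(),v.min(),v.max())
    (c,r)=cv2.minEnclosingCircle(np.argwhere(m)[:,::-1].astype(np.float32));print(c,r,ray(K,M,*c,.152))
l=(P[...,2]>.115)&(P[...,2]<.13)&(np.hypot(P[...,0]-.526,P[...,1]+.0165)<.12); q=P[l]; print("lid",q.min(0),q.max(0))
```

```text
[ 0.26  0.5  -0.14  1.99  0.11  0.65 -1.2 ] [ 0.46330903 -0.12560634  0.23857147]
2036
[ 0.51067869 -0.03418448  0.14308455] [ 0.54291114 -0.00122347  0.16548176] [ 0.52679491 -0.01770397  0.15428316]
182 234 50 99
(208.0, 74.5) 27.500099182128906 [ 0.52741326 -0.01746518  0.152     ]
lid [ 0.43909041 -0.10636285  0.11540109] [0.60091635 0.0706517  0.12998838]
```

The wrist view shows the yellow thermometer with its nose tip at (352,28), barrel middle at about (368,105) and butt at (482,122). The knob measures (0.527, -0.0175) from two views. Descending on it.

Emit:
jog_arm:
  dp:
    - [0.25, -0.23, 0]
    - [0.5, -0.45, 0]
    - [0.75, -0.68, 0]
    - [1, -0.9, 0]
    - [1, -0.9, 0]
  twist:
    - [0, 0, 0]
    - [0, 0, 0]
    - [0, 0, 0]
    - [0, 0, 0]
    - [0, 0, 0]
  grip: [1, 1, 1, 1, 1]

```text
t: 2.37
tool_pos: [0.5193, -0.027, 0.2387]
tcp_rot: [-0.001, 0.987, 0.163, 0.002]
force: [0.8, 0.7, 0.2]
gripper_width: 0.0884
gripper_force: 0.0
```

Emit:
jog_arm:
  dp:
    - [0.18, -0.12, 0]
    - [0.18, -0.12, 0.2]
    - [0.18, -0.12, 0.4]
    - [0.18, -0.12, 0.6]
    - [0.18, -0.12, 0.8]
    - [0.18, -0.12, 1]
    - [0.18, -0.12, 1]
  twist:
    - [0, 0, 0]
    - [0, 0, 0]
    - [0, 0, 0]
    - [0, 0, 0]
    - [0, 0, 0]
    - [0, 0, 0]
    - [0, 0, 0]
  grip: [1, 1, 1, 1, 1, 1, 1]

```text
t: 2.95
tool_pos: [0.5249, -0.0201, 0.1561]
tcp_rot: [0.0, 0.987, 0.159, -0.003]
force: [-0.9, 0.3, 0.4]
gripper_width: 0.088
gripper_force: 0.0
```

Run:
```python
from h import *
s=manip.get_state();print(s["tool_pos"])
z=np.load("w1.npz");K,M,im,d=[z[k] for k in("K","M","im","d")]; P=cloud(K,M,d); h=cv2.cvtColor(im,cv2.COLOR_RGB2HSV)
y=((h[...,0]>20)&(h[...,0]<33)&(h[...,1]>120)&(h[...,2]>80)).astype(np.uint8); y[180:]=0
y[:,:335]=0; y=cv2.morphologyEx(y,cv2.MORPH_OPEN,np.ones((3,3))); y=cv2.morphologyEx(y,cv2.MORPH_CLOSE,np.ones((7,7)))
v,u=np.nonzero(y); print(len(u)); zz=P[...,2][y>0]; print("z",np.percentile(zz,[5,25,50,75,95]))
# top face of barrel: fit edges: left edge points per row
for r in range(40,160,8):
    c=np.nonzero(y[r]&(P[r,:,2]>.036))[0]
    if len(c): a,b=ray(K,M,c.min(),r,.04),ray(K,M,c.max(),r,.04); print(r,c.min(),c.max(),a[:2].round(4),b[:2].round(4),round(np.linalg.norm(a-b),4))
```

```text
[ 0.52494    -0.02006691  0.15610784]
5620
z [0.03550565 0.03850185 0.03992791 0.04085238 0.04182769]
48 369 377 [ 0.4943 -0.3084] [ 0.497  -0.3161] 0.0082
56 345 380 [ 0.4794 -0.2877] [ 0.491  -0.3218] 0.036
64 342 382 [ 0.4712 -0.2874] [ 0.4846 -0.3267] 0.0415
72 343 383 [ 0.4643 -0.291 ] [ 0.4778 -0.3306] 0.0418
80 345 385 [ 0.4576 -0.2957] [ 0.4712 -0.3355] 0.0421
88 347 387 [ 0.4508 -0.3004] [ 0.4645 -0.3406] 0.0424
96 350 388 [ 0.4442 -0.3062] [ 0.4574 -0.3447] 0.0406
104 351 391 [ 0.4369 -0.3101] [ 0.4508 -0.3509] 0.0431
112 353 475 [ 0.4298 -0.3151] [ 0.4726 -0.4403] 0.1324
120 356 477 [ 0.4229 -0.3211] [ 0.4657 -0.4463] 0.1323
128 358 476 [ 0.4156 -0.3263] [ 0.4576 -0.4493] 0.1301
136 360 473 [ 0.4081 -0.3315] [ 0.4487 -0.4503] 0.1255
144 362 398 [ 0.4005 -0.3368] [ 0.4136 -0.3749] 0.0403
152 364 373 [ 0.3928 -0.3421] [ 0.3961 -0.3518] 0.0102
```

Emit:
jog_arm:
  dp:
    - [0, 0, 0]
    - [0, 0, 0.1]
    - [0, 0, 0.2]
    - [0, 0, 0.26]
    - [0, 0, 0.26]
    - [0, 0, 0.26]
  twist:
    - [0, 0, 0]
    - [0, 0, 0]
    - [0, 0, 0]
    - [0, 0, 0]
    - [0, 0, 0]
    - [0, 0, 0]
  grip: [1, 1, 1, 1, 1, 1]

```text
t: 3.45
tool_pos: [0.5269, -0.0181, 0.1378]
tcp_rot: [0.0, 0.987, 0.16, -0.0]
force: [-0.7, -0.6, 0.7]
gripper_width: 0.0878
gripper_force: 0.0
```

Emit:
jog_arm:
  dp:
    - [0, 0, 0.03]
    - [0, 0, 0.05]
    - [0, 0, 0.05]
    - [0, 0, 0.05]
    - [0, 0, 0.05]
    - [0, 0, 0.05]
    - [0, 0, 0.05]
    - [0, 0, 0.05]
    - [0, 0, 0.05]
    - [0, 0, 0.05]
  twist:
    - [0, 0, 0]
    - [0, 0, 0]
    - [0, 0, 0]
    - [0, 0, 0]
    - [0, 0, 0]
    - [0, 0, 0]
    - [0, 0, 0]
    - [0, 0, 0]
    - [0, 0, 0]
    - [0, 0, 0]
  grip: [1, 1, 0.6, 0.3, 0.3, 0, 0, 0, 0, 0]

```text
t: 4.28
tool_pos: [0.5271, -0.0182, 0.1339]
tcp_rot: [0.0, 0.987, 0.16, 0.0]
force: [-0.0, -0.0, -0.0]
gripper_width: 0.0371
gripper_force: 0.0
```

Emit:
jog_arm:
  dp:
    - [0, 0, 0]
    - [0, 0, 0]
    - [0, 0, 0]
    - [0, 0, 0]
    - [0, 0, -0.05]
    - [0, 0, -0.1]
    - [0, 0, -0.15]
    - [0, 0, -0.2]
    - [0, 0, -0.2]
  twist:
    - [0, 0, 0]
    - [0, 0, 0]
    - [0, 0, 0]
    - [0, 0, 0]
    - [0, 0, 0]
    - [0, 0, 0]
    - [0, 0, 0]
    - [0, 0, 0]
    - [0, 0, 0]
  grip: [0, 0, 0, 0, 0, 0, 0, 0, 0]

```text
t: 5.03
tool_pos: [0.5275, -0.0182, 0.1508]
tcp_rot: [0.0, 0.987, 0.16, 0.001]
force: [0.4, -0.0, -2.6]
gripper_width: 0.0321
gripper_force: 30.0
```

Emit:
jog_arm:
  dp:
    - [0, 0, -0.1]
    - [0, 0, -0.3]
    - [0, 0, -0.5]
    - [0, 0, -0.7]
    - [0, 0, -0.9]
    - [0, 0, -1]
    - [0, 0, -1]
  twist:
    - [0, 0, 0]
    - [0, 0, 0]
    - [0, 0, 0]
    - [0, 0, 0]
    - [0, 0, 0]
    - [0, 0, 0]
    - [0, 0, 0]
  grip: [0, 0, 0, 0, 0, 0, 0]

```text
t: 5.62
tool_pos: [0.5281, -0.0181, 0.2318]
tcp_rot: [0.0, 0.987, 0.16, 0.002]
force: [0.4, -0.3, -1.9]
gripper_width: 0.0315
gripper_force: 30.0
```

Emit:
jog_arm:
  dp:
    - [0.02, -0.1, 0]
    - [0.06, -0.28, 0]
    - [0.11, -0.49, 0]
    - [0.15, -0.69, 0]
    - [0.2, -0.89, 0]
  twist:
    - [0, 0, 0]
    - [0, 0, 0]
    - [0, 0, 0]
    - [0, 0, 0]
    - [0, 0, 0]
  grip: [0, 0, 0, 0, 0]

```text
t: 6.03
tool_pos: [0.5184, 0.0558, 0.2287]
tcp_rot: [-0.0, 0.987, 0.16, -0.001]
force: [-0.6, 0.4, -3.0]
gripper_width: 0.0319
gripper_force: 30.0
```

Emit:
jog_arm:
  dp:
    - [0.05, -0.22, 0]
    - [0.1, -0.44, 0]
    - [0.15, -0.67, 0]
    - [0.2, -0.89, 0]
  twist:
    - [0, 0, 0]
    - [0, 0, 0]
    - [0, 0, 0]
    - [0, 0, 0]
  grip: [0, 0, 0, 0]

```text
t: 6.37
tool_pos: [0.5111, 0.1286, 0.2286]
tcp_rot: [0.0, 0.987, 0.16, -0.001]
force: [0.3, -0.0, -2.7]
gripper_width: 0.0316
gripper_force: 30.0
```

Emit:
jog_arm:
  dp:
    - [0.05, -0.22, 0]
    - [0.1, -0.44, 0]
    - [0.15, -0.67, 0]
    - [0.2, -0.89, 0]
  twist:
    - [0, 0, 0]
    - [0, 0, 0]
    - [0, 0, 0]
    - [0, 0, 0]
  grip: [0, 0, 0, 0]

```text
t: 6.7
tool_pos: [0.5037, 0.2011, 0.2285]
tcp_rot: [0.0, 0.987, 0.16, -0.001]
force: [0.1, 0.0, -2.4]
gripper_width: 0.0322
gripper_force: 30.0
```

Emit:
jog_arm:
  dp:
    - [0.05, -0.22, 0]
    - [0.1, -0.44, 0]
    - [0.15, -0.67, 0]
    - [0.2, -0.89, 0]
  twist:
    - [0, 0, 0]
    - [0, 0, 0]
    - [0, 0, 0]
    - [0, 0, 0]
  grip: [0, 0, 0, 0]

```text
t: 7.03
tool_pos: [0.4964, 0.2736, 0.2284]
tcp_rot: [0.0, 0.987, 0.16, -0.001]
force: [0.2, 0.1, -1.7]
gripper_width: 0.0322
gripper_force: 30.0
```

Emit:
jog_arm:
  dp:
    - [0.06, -0.22, 0]
    - [0.11, -0.44, 0]
    - [0.16, -0.64, 0]
    - [0.2, -0.8, 0]
    - [0.2, -0.89, 0]
    - [0.2, -0.89, 0]
    - [0.2, -0.89, 0]
  twist:
    - [0, 0, 0]
    - [0, 0, 0]
    - [0, 0, 0]
    - [0, 0, 0]
    - [0, 0, 0]
    - [0, 0, 0]
    - [0, 0, 0]
  grip: [0, 0, 0, 0, 0, 0, 0]

```text
t: 7.62
tool_pos: [0.4902, 0.3443, 0.2293]
tcp_rot: [0.001, 0.987, 0.16, -0.001]
force: [-0.3, -0.6, -2.0]
gripper_width: 0.0316
gripper_force: 30.0
```

Run:
```python
from h import *
s=manip.get_state();print(s["joint_positions"].round(2),s["tool_pos"],s["gripper_width"])
K,M,im,d=shot("scene"); cv2.imwrite("pics/s1.png",im[:,:,::-1])
```

```text
[-0.65  0.66 -0.07  1.66  0.06  0.82 -1.99] [0.49022137 0.34430897 0.22930932] 0.03157456433168225
```

View pics/s1.png

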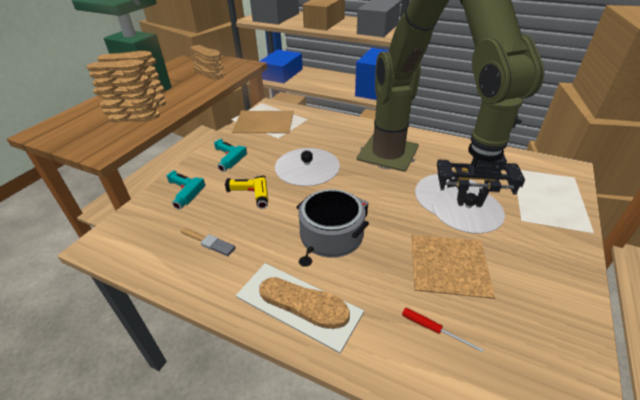

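The picture shows the lid hanging level in the gripper at (468,205), with the open pot at (332,210) and the cork sheet at (450,265). I'm lowering it onto the cork.

Emit:
jog_arm:
  dp:
    - [0, 0, 0.1]
    - [0, 0, 0.3]
    - [0, 0, 0.5]
    - [0, 0, 0.75]
    - [0, 0, 1]
  twist:
    - [0, 0, 0]
    - [0, 0, 0]
    - [0, 0, 0]
    - [0, 0, 0]
    - [0, 0, 0]
  grip: [0, 0, 0, 0, 0]

```text
t: 8.08
tool_pos: [0.4913, 0.3436, 0.149]
tcp_rot: [0.0, 0.987, 0.159, 0.0]
force: [0.6, -1.2, -2.1]
gripper_width: 0.032
gripper_force: 30.0
```

Emit:
jog_arm:
  dp:
    - [0, 0, 0.25]
    - [0, 0, 0.5]
    - [0, 0, 0.7]
    - [0, 0, 0.85]
    - [0, 0, 0.95]
    - [0, 0, 1]
    - [0, 0, 1]
  twist:
    - [0, 0, 0]
    - [0, 0, 0]
    - [0, 0, 0]
    - [0, 0, 0]
    - [0, 0, 0]
    - [0, 0, 0]
    - [0, 0, 0]
  grip: [0, 0, 0, 0, 0, 0, 0]

```text
t: 8.67
tool_pos: [0.4906, 0.3444, 0.0693]
tcp_rot: [0.0, 0.987, 0.159, -0.0]
force: [-0.4, 0.5, -2.6]
gripper_width: 0.0322
gripper_force: 30.0
```

Emit:
jog_arm:
  dp:
    - [0, 0, 0.1]
    - [0, 0, 0.2]
    - [0, 0, 0.3]
    - [0, 0, 0.4]
    - [0, 0, 0.45]
    - [0, 0, 0.48]
    - [0, 0, 0.48]
    - [0, 0, 0.48]
  twist:
    - [0, 0, 0]
    - [0, 0, 0]
    - [0, 0, 0]
    - [0, 0, 0]
    - [0, 0, 0]
    - [0, 0, 0]
    - [0, 0, 0]
    - [0, 0, 0]
  grip: [0, 0, 0, 0, 0, 0, 0, 0]

```text
t: 9.33
tool_pos: [0.4907, 0.345, 0.0314]
tcp_rot: [0.0, 0.987, 0.16, 0.0]
force: [-0.1, -0.0, -1.8]
gripper_width: 0.0319
gripper_force: 30.0
```

Emit:
jog_arm:
  dp:
    - [0, 0, 0.02]
    - [0, 0, 0.04]
    - [0, 0, 0.055]
    - [0, 0, 0.065]
    - [0, 0, 0.065]
    - [0, 0, 0.065]
  twist:
    - [0, 0, 0]
    - [0, 0, 0]
    - [0, 0, 0]
    - [0, 0, 0]
    - [0, 0, 0]
    - [0, 0, 0]
  grip: [0, 0, 0, 0, 0, 0]

```text
t: 9.83
tool_pos: [0.4907, 0.3449, 0.0263]
tcp_rot: [0.0, 0.987, 0.16, -0.0]
force: [0.2, 0.2, -3.0]
gripper_width: 0.0319
gripper_force: 30.0
```

Emit:
jog_arm:
  dp:
    - [0, 0, 0.01]
    - [0, 0, 0.01]
    - [0, 0, 0.01]
    - [0, 0, 0.01]
  twist:
    - [0, 0, 0]
    - [0, 0, 0]
    - [0, 0, 0]
    - [0, 0, 0]
  grip: [0, 0, 0, 0]

```text
t: 10.17
tool_pos: [0.4908, 0.345, 0.0259]
tcp_rot: [-0.0, 0.987, 0.16, 0.0]
force: [-0.4, -1.2, 4.1]
gripper_width: 0.0318
gripper_force: 30.0
```

Contact felt (force went from -3 to +4 N). Releasing and rising.

Emit:
jog_arm:
  dp:
    - [0, 0, 0]
    - [0, 0, 0]
    - [0, 0, 0]
    - [0, 0, 0]
    - [0, 0, 0]
    - [0, 0, 0]
    - [0, 0, 0]
    - [0, 0, 0]
    - [0, 0, 0]
  twist:
    - [0, 0, 0]
    - [0, 0, 0]
    - [0, 0, 0]
    - [0, 0, 0]
    - [0, 0, 0]
    - [0, 0, 0]
    - [0, 0, 0]
    - [0, 0, 0]
    - [0, 0, 0]
  grip: [0.5, 0.6, 0.8, 1, 1, 1, 1, 1, 1]

```text
t: 10.92
tool_pos: [0.4907, 0.3449, 0.0255]
tcp_rot: [0.0, 0.987, 0.16, 0.0]
force: [-0.1, -1.3, -0.9]
gripper_width: 0.0873
gripper_force: 0.0
```

Emit:
jog_arm:
  dp:
    - [0, 0, -0.1]
    - [0, 0, -0.3]
    - [0, 0, -0.55]
    - [0, 0, -0.8]
    - [0, 0, -1]
  twist:
    - [0, 0, 0]
    - [0, 0, 0]
    - [0, 0, 0]
    - [0, 0, 0]
    - [0, 0, 0]
  grip: [1, 1, 1, 1, 1]

```text
t: 11.33
tool_pos: [0.491, 0.3451, 0.1074]
tcp_rot: [-0.0, 0.987, 0.16, 0.001]
force: [-0.8, -0.4, 0.8]
gripper_width: 0.088
gripper_force: 0.0
```

Emit:
jog_arm:
  dp:
    - [0, 0, -0.25]
    - [0, 0, -0.5]
    - [0, 0, -0.75]
    - [0, 0, -1]
  twist:
    - [0, 0, 0]
    - [0, 0, 0]
    - [0, 0, 0]
    - [0, 0, 0]
  grip: [1, 1, 1, 1]

```text
t: 11.67
tool_pos: [0.4906, 0.3447, 0.1871]
tcp_rot: [-0.0, 0.987, 0.16, 0.0]
force: [0.1, -0.3, 0.4]
gripper_width: 0.0882
gripper_force: 0.0
```

Emit:
jog_arm:
  dp:
    - [0, 0, -0.25]
    - [0, 0.2, -0.5]
    - [0, 0.6, -0.6]
    - [0, 1, -0.6]
    - [0, 1, -0.6]
  twist:
    - [0, 0, 0]
    - [0, 0, 0]
    - [0, 0, 0]
    - [0, 0, 0]
    - [0, 0, 0]
  grip: [1, 1, 1, 1, 1]

```text
t: 12.08
tool_pos: [0.5192, 0.2605, 0.235]
tcp_rot: [0.003, 0.988, 0.155, 0.001]
force: [0.1, -1.1, 0.0]
gripper_width: 0.0882
gripper_force: 0.0
```

Run:
```python
from h import *
s=manip.get_state();print(s["tool_pos"],s["tcp_rot"])
K,M,im,d=shot("top"); P=cloud(K,M,d); cv2.imwrite("pics/t1.png",im[:,:,::-1])
Ks,Ms,ims,ds=shot("scene"); Q=cloud(Ks,Ms,ds)
for n,p in(("top",P),("scene",Q)):
    r=np.hypot(p[...,0]-.491,p[...,1]-.345)<.13
    q=p[r&(p[...,2]>.045)&(p[...,2]<.07)]; l=p[r&(p[...,2]>.010)&(p[...,2]<.03)]; print(n,len(q),q.mean(0) if len(q) else 0,"lid",((l.min(0)+l.max(0))/2).round(4),(l.max(0)-l.min(0)).round(3))
    w=p[(np.hypot(p[...,0]-.527,p[...,1]+.0175)<.13)]; rim=w[(w[:,2]>.112)&(w[:,2]<.126)]; fl=w[(w[:,2]>.06)&(w[:,2]<.08)&(np.hypot(w[:,0]-.527,w[:,1]+.0175)<.07)]
    print("rim",((rim.min(0)+rim.max(0))/2).round(4),(rim.max(0)-rim.min(0)).round(3),"floor z",np.median(fl[:,2]) if len(fl) else 0,len(fl))
```

```text
[0.51921934 0.26046828 0.23495268] [0.00307082 0.9879539  0.15471271 0.00127916]
top 0 0 lid [0.5139 0.2748 0.0171] [0.178 0.089 0.014]
rim [ 0.524  -0.0167  0.1189] [0.188 0.178 0.014] floor z 0.06963470060373655 1389
scene 87 [0.4962489  0.34544968 0.0516965 ] lid [0.4914 0.3453 0.0187] [0.177 0.174 0.017]
rim [ 0.5292 -0.0164  0.1166] [0.178 0.177 0.009] floor z 0.07000215203878568 741
```

The lid stands on the cork at (0.491, 0.345), and the cork centre is (0.492, 0.345). The pot floor is seen at z = 0.070 m. On to the thermometer.

Emit:
jog_arm:
  dp:
    - [-0.08, 0.15, 0]
    - [-0.25, 0.45, 0]
    - [-0.4, 0.7, 0]
    - [-0.53, 0.95, 0]
  twist:
    - [0, 0, 0]
    - [0, 0, 0]
    - [0, 0, 0]
    - [0, 0, 0]
  grip: [1, 1, 1, 1]

```text
t: 12.52
tool_pos: [0.4981, 0.1831, 0.2333]
tcp_rot: [0.0, 0.987, 0.161, -0.001]
force: [0.7, 0.6, 0.5]
gripper_width: 0.0881
gripper_force: 0.0
```

Emit:
jog_arm:
  dp:
    - [-0.18, 0.32, 0]
    - [-0.36, 0.64, 0]
    - [-0.53, 0.95, 0]
  twist:
    - [0, 0, 0]
    - [0, 0, 0]
    - [0, 0, 0]
  grip: [1, 1, 1]

```text
t: 12.77
tool_pos: [0.482, 0.0975, 0.2335]
tcp_rot: [-0.0, 0.987, 0.161, -0.0]
force: [0.2, -0.0, -0.3]
gripper_width: 0.088
gripper_force: 0.0
```

Emit:
jog_arm:
  dp:
    - [-0.18, 0.32, 0]
    - [-0.36, 0.64, 0]
    - [-0.53, 0.95, 0]
  twist:
    - [0, 0, 0]
    - [0, 0, 0]
    - [0, 0, 0]
  grip: [1, 1, 1]

```text
t: 13.02
tool_pos: [0.4659, 0.0119, 0.2335]
tcp_rot: [-0.0, 0.987, 0.161, -0.0]
force: [0.3, -0.2, 0.5]
gripper_width: 0.0881
gripper_force: 0.0
```

Emit:
jog_arm:
  dp:
    - [-0.18, 0.32, 0]
    - [-0.36, 0.64, 0]
    - [-0.53, 0.95, 0]
  twist:
    - [0, 0, 0]
    - [0, 0, 0]
    - [0, 0, 0]
  grip: [1, 1, 1]

```text
t: 13.27
tool_pos: [0.4498, -0.0735, 0.2335]
tcp_rot: [-0.0, 0.987, 0.161, -0.0]
force: [0.4, -0.9, -0.9]
gripper_width: 0.0881
gripper_force: 0.0
```

Emit:
jog_arm:
  dp:
    - [-0.18, 0.32, 0]
    - [-0.36, 0.64, 0]
    - [-0.53, 0.95, 0]
  twist:
    - [0, 0, 0]
    - [0, 0, 0]
    - [0, 0, 0]
  grip: [1, 1, 1]

```text
t: 13.52
tool_pos: [0.4337, -0.1589, 0.2335]
tcp_rot: [-0.0, 0.987, 0.161, -0.0]
force: [0.6, -0.1, 0.5]
gripper_width: 0.0882
gripper_force: 0.0
```

Emit:
jog_arm:
  dp:
    - [-0.18, 0.32, 0]
    - [-0.36, 0.64, 0]
    - [-0.53, 0.95, 0]
  twist:
    - [0, 0, 0]
    - [0, 0, 0]
    - [0, 0, 0]
  grip: [1, 1, 1]

```text
t: 13.77
tool_pos: [0.4177, -0.2444, 0.2335]
tcp_rot: [-0.0, 0.987, 0.161, -0.0]
force: [0.6, -0.5, -0.1]
gripper_width: 0.0881
gripper_force: 0.0
```

Emit:
jog_arm:
  dp:
    - [-0.18, 0.32, 0]
    - [-0.36, 0.64, 0]
    - [-0.5, 0.88, 0]
    - [-0.53, 0.95, 0]
    - [-0.53, 0.95, 0]
    - [-0.53, 0.95, 0]
  twist:
    - [0, 0, 0]
    - [0, 0, 0]
    - [0, 0, 0]
    - [0, 0, 0]
    - [0, 0, 0]
    - [0, 0, 0]
  grip: [1, 1, 1, 1, 1, 1]

```text
t: 14.27
tool_pos: [0.4025, -0.3276, 0.2334]
tcp_rot: [-0.001, 0.987, 0.161, 0.0]
force: [-0.2, 0.8, -0.7]
gripper_width: 0.0885
gripper_force: 0.0
```

```bash
cat > th.py <<'E'
from h import *
def therm(K,M,im,d):
    P=cloud(K,M,d); h=cv2.cvtColor(im,cv2.COLOR_RGB2HSV)
    near=np.hypot(P[...,0]-.45,P[...,1]+.345)<.15
    y=((h[...,0]>20)&(h[...,0]<33)&(h[...,1]>120)&(h[...,2]>80)&near&(P[...,2]>.025)).astype(np.uint8)
    y=cv2.morphologyEx(y,cv2.MORPH_OPEN,np.ones((3,3))); body=(near&(P[...,2]>.010)&(P[...,2]<.06))
    q=P[y>0]; top=q[q[:,2]>.037]
    a=np.radians(35.5); o=np.array([.440,-.335])
    for _ in range(6):
        ax=np.array([np.cos(a),np.sin(a)]); n=np.array([-ax[1],ax[0]]); t=(top[:,:2]-o)@ax; s=(top[:,:2]-o)@n
        C=[]
        for t0 in np.arange(-.04,.058,.006):   # mid-line where both sides are free
            k=(abs(t-t0)<.003)&(abs(s)<.03)
            if k.sum()>8 and t0>0: C.append((t0,(np.percentile(s[k],1)+np.percentile(s[k],99))/2,np.ptp(s[k])))
        C=np.array(C); f=np.polyfit(C[:,0],C[:,1],1); a+=np.arctan(f[0]); o=o+n*f[1]
    k=abs(s)<.015; b=P[body][:,:2]-o; kb=abs(b@n)<.012; tb=(b@ax)[kb]
    print("head",np.degrees(a),"o",o,"yellow t",np.percentile(t[k],[.5,99.5]),"all t",np.percentile(tb,[.3,99.7]),"width",C[:,2].mean())
    g=(top[:,:2]-o); print("handle s min",(g@n).min(),"body s",(b@n).min(),"topz",np.median(top[:,2]))
if __name__=="__main__":
    s=manip.get_state();print(s["joint_positions"].round(2),s["tool_pos"],s["tcp_rot"])
    w=shot("wrist"); cv2.imwrite("pics/w3.png",w[2][:,:,::-1]); therm(*w)
    z=np.load("w1.npz"); therm(*[z[k] for k in("K","M","im","d")])
E
python3 th.py
```

```text
[ 0.7   0.56 -0.17  1.89  0.14  0.71 -0.8 ] [ 0.40245444 -0.3276448   0.23338483] [-7.39268530e-04  9.87006528e-01  1.60678393e-01  1.46541536e-04]
head 35.56926616381458 o [ 0.43941325 -0.3341774 ] yellow t [-0.04472847  0.05922983] all t [-0.05898554  0.08623222] width 0.040963279011362416
handle s min -0.10804638822092667 body s -0.12489612403808703 topz 0.0401059667694757
head 35.3831249201639 o [ 0.43917651 -0.33384552] yellow t [-0.04457945  0.05899751] all t [-0.05907867  0.08622208] width 0.04101286994589341
handle s min -0.10876159076174884 body s -0.1256992514409905 topz 0.040082568883333614
```

View pics/w3.png

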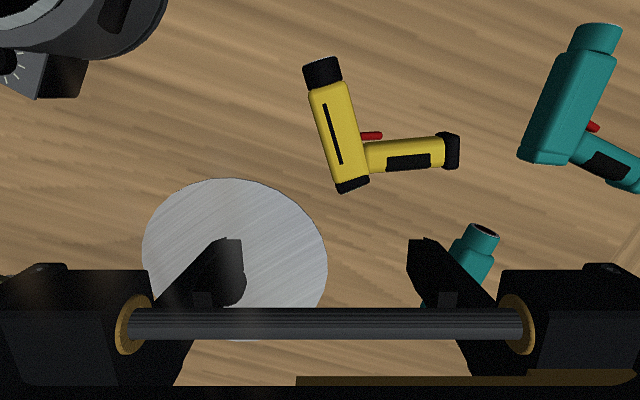

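Thermometer found from two wrist views that agree: origin (0.4395, -0.334), heading 35.5°, barrel top 0.040 m, length and width as given. The picture shows it clear on both sides of the barrel, with its nose at (322,72) and trigger at (372,136). I'll approach with the hand leaned back 15° over the tail, to ease the later tilt.

Emit:
jog_arm:
  dp:
    - [0.08, 0.06, 0.2]
    - [0.15, 0.12, 0.45]
    - [0.22, 0.19, 0.7]
    - [0.3, 0.25, 0.9]
    - [0.3, 0.25, 1]
  twist:
    - [0, 0, -0.05]
    - [0, 0, -0.1]
    - [0, 0, -0.15]
    - [0, 0, -0.19]
    - [0, 0, -0.19]
  grip: [1, 1, 1, 1, 1]

```text
t: 14.73
tool_pos: [0.4328, -0.3383, 0.1519]
tcp_rot: [-0.001, 0.952, 0.307, 0.0]
force: [-0.1, -0.3, 0.3]
gripper_width: 0.0882
gripper_force: 0.0
```

Emit:
jog_arm:
  dp:
    - [0, 0, 0]
    - [0, 0, 0]
    - [0, 0, 0]
    - [0, 0, 0]
    - [0, 0, 0]
  twist:
    - [0, 0.06, 0]
    - [0, 0.12, 0]
    - [0, 0.167, 0]
    - [0, 0.167, 0]
    - [0, 0.167, 0]
  grip: [1, 1, 1, 1, 1]

```text
t: 15.15
tool_pos: [0.4301, -0.3408, 0.1536]
tcp_rot: [-0.04, 0.945, 0.301, 0.124]
force: [0.2, -0.3, 0.8]
gripper_width: 0.0883
gripper_force: 0.0
```

```bash
cat > rel.py <<'E'
from h import *
def rel(pt,Rt):  # TCP target -> dp, twist units
    s=manip.get_state(); q=s["tcp_rot"]; R0=R.from_quat([*q[1:],q[0]])
    print("pos",s["tool_pos"].round(4),"dp",(R0.inv().apply(np.array(pt)-s["tool_pos"])/.08).round(3),"tw",((R0.inv()*Rt).as_rotvec()/(np.pi/2)).round(3),"j",s["joint_positions"].round(2))
def grasp_rot(h,b):
    h,b=np.radians([h,b]); xt=np.array([np.cos(h),np.sin(h),0]); up=np.array([0,0,1.])
    z=np.sin(b)*xt-np.cos(b)*up; x=np.cos(b)*xt+np.sin(b)*up; return R.from_matrix(np.c_[x,np.cross(z,x),z])
E
python3 - <<'E'
from rel import *
Rt=grasp_rot(35.5,15); z=Rt.as_matrix()[:,2]; g=np.array([.4575,-.321,.026])+.0187*z
print(g); rel(g,Rt)
E
```

```text
[ 0.46144025 -0.31818945  0.00793719]
pos [ 0.4301 -0.3408  0.1536] dp [-0.003 -0.002  1.883] tw [-0.     0.    -0.002] j [ 1.02  0.75 -0.47  1.93  0.15  0.46 -0.41]
```

Emit:
jog_arm:
  dp:
    - [0, 0, 0.2]
    - [0, 0, 0.4]
    - [0, 0, 0.6]
    - [0, 0, 0.8]
    - [0, 0, 1]
  twist:
    - [0, 0, 0]
    - [0, 0, 0]
    - [0, 0, 0]
    - [0, 0, 0]
    - [0, 0, 0]
  grip: [1, 1, 1, 1, 1]

```text
t: 15.57
tool_pos: [0.4505, -0.3264, 0.0765]
tcp_rot: [-0.039, 0.944, 0.304, 0.124]
force: [0.6, -0.8, 0.4]
gripper_width: 0.0885
gripper_force: 0.0
```

Emit:
jog_arm:
  dp:
    - [0, 0, 0.15]
    - [0, 0, 0.3]
    - [0, 0, 0.45]
    - [0, 0, 0.6]
    - [0, 0, 0.7]
    - [0, 0, 0.78]
    - [0, 0, 0.78]
    - [0, 0, 0.78]
  twist:
    - [0, 0, 0]
    - [0, 0, 0]
    - [0, 0, 0]
    - [0, 0, 0]
    - [0, 0, 0]
    - [0, 0, 0]
    - [0, 0, 0]
    - [0, 0, 0]
  grip: [1, 1, 1, 1, 1, 1, 1, 1]

```text
t: 16.23
tool_pos: [0.4611, -0.3195, 0.0158]
tcp_rot: [-0.04, 0.944, 0.302, 0.124]
force: [-1.1, 0.1, 0.1]
gripper_width: 0.0882
gripper_force: 0.0
```

Run:
```python
from rel import *
Rt=grasp_rot(35.5,15); z=Rt.as_matrix()[:,2]; g=np.array([.4575,-.321,.026])+.0187*z
rel(g,Rt); print(manip.get_state()["force"])
```

```text
pos [ 0.4611 -0.3195  0.0158] dp [-0.013 -0.011  0.099] tw [-0. -0. -0.] j [ 0.87  0.98 -0.35  1.95  0.2   0.17 -0.46]
[-1.1266642   0.10052864  0.12391908]
```

Emit:
jog_arm:
  dp:
    - [0, 0, 0.05]
    - [-0.01, -0.01, 0.09]
    - [-0.01, -0.01, 0.1]
    - [-0.01, -0.01, 0.1]
    - [-0.01, -0.01, 0.1]
    - [-0.01, -0.01, 0.1]
    - [-0.01, -0.01, 0.1]
    - [-0.01, -0.01, 0.1]
    - [-0.01, -0.01, 0.1]
    - [-0.01, -0.01, 0.1]
  twist:
    - [0, 0, 0]
    - [0, 0, 0]
    - [0, 0, 0]
    - [0, 0, 0]
    - [0, 0, 0]
    - [0, 0, 0]
    - [0, 0, 0]
    - [0, 0, 0]
    - [0, 0, 0]
    - [0, 0, 0]
  grip: [1, 1, 1, 1, 0.8, 0.7, 0.6, 0.55, 0.5, 0.45]

```text
t: 17.07
tool_pos: [0.4618, -0.3181, 0.0081]
tcp_rot: [-0.04, 0.944, 0.302, 0.125]
force: [0.4, 0.1, 0.2]
gripper_width: 0.0503
gripper_force: 0.0
```

Emit:
jog_arm:
  dp:
    - [0, 0, 0]
    - [0, 0, 0]
    - [0, 0, 0]
    - [0, 0, 0]
    - [0, 0, 0]
  twist:
    - [0, 0, 0]
    - [0, 0, 0]
    - [0, 0, 0]
    - [0, 0, 0]
    - [0, 0, 0]
  grip: [0.3, 0.1, 0, 0, 0]

```text
t: 17.48
tool_pos: [0.4618, -0.3181, 0.0081]
tcp_rot: [-0.04, 0.944, 0.302, 0.125]
force: [-0.2, -1.0, 0.3]
gripper_width: 0.0438
gripper_force: 30.0
```

Run:
```python
from rel import *
Rt=grasp_rot(35.5,15); z=Rt.as_matrix()[:,2]; g=np.array([.4575,-.321,.026])+.0187*z
rel(g,Rt)
```

```text
pos [ 0.4618 -0.3181  0.0081] dp [-0.005 -0.002  0.001] tw [ 0. -0. -0.] j [ 0.87  1.   -0.34  1.95  0.2   0.15 -0.46]
```

Gripped at 44 mm. Lifting straight up.

Emit:
jog_arm:
  dp:
    - [0.03, 0, -0.1]
    - [0.08, 0, -0.3]
    - [0.14, 0, -0.52]
    - [0.2, 0, -0.75]
    - [0.26, 0, -0.97]
  twist:
    - [0, 0, 0]
    - [0, 0, 0]
    - [0, 0, 0]
    - [0, 0, 0]
    - [0, 0, 0]
  grip: [0, 0, 0, 0, 0]

```text
t: 17.9
tool_pos: [0.4612, -0.3177, 0.0894]
tcp_rot: [-0.04, 0.944, 0.302, 0.124]
force: [0.5, 0.2, -1.8]
gripper_width: 0.0434
gripper_force: 30.0
```

Emit:
jog_arm:
  dp:
    - [0.06, 0, -0.24]
    - [0.13, 0, -0.48]
    - [0.2, 0, -0.73]
    - [0.26, 0, -0.97]
  twist:
    - [0, 0, 0]
    - [0, 0, 0]
    - [0, 0, 0]
    - [0, 0, 0]
  grip: [0, 0, 0, 0]

```text
t: 18.23
tool_pos: [0.4612, -0.3175, 0.1701]
tcp_rot: [-0.04, 0.944, 0.302, 0.124]
force: [0.5, -0.5, -1.3]
gripper_width: 0.0436
gripper_force: 30.0
```

Emit:
jog_arm:
  dp:
    - [0.06, 0, -0.24]
    - [0.13, 0, -0.48]
    - [0.2, 0, -0.73]
    - [0.26, 0, -0.97]
    - [0.26, 0, -0.97]
    - [0.26, 0, -0.97]
  twist:
    - [0, 0, 0]
    - [0, 0, 0]
    - [0, 0, 0]
    - [0, 0, 0]
    - [0, 0, 0]
    - [0, 0, 0]
  grip: [0, 0, 0, 0, 0, 0]

```text
t: 18.73
tool_pos: [0.4615, -0.3181, 0.2497]
tcp_rot: [-0.039, 0.944, 0.302, 0.125]
force: [-0.0, 0.5, -3.2]
gripper_width: 0.0437
gripper_force: 30.0
```

```bash
cat >> rel.py <<'E'
# thermometer in tool, from the grasp
_Rg=R.from_quat([.944,.302,.125,-.04]); _pg=np.array([.4618,-.3181,.0081])
_Rth=R.from_euler("z",35.5,degrees=True); _o=np.array([.4395,-.3337,0.])
OFF=_Rg.inv()*_Rth; LENS=_Rg.inv().apply(_o+_Rth.apply([.085,0,.02])-_pg)
FLOOR=np.array([.527,-.017,.07])
def aim(phi,a,dist=.15):
    f,a=np.radians([phi,a]); x=np.array([np.sin(a)*np.cos(f),np.sin(a)*np.sin(f),-np.cos(a)]); y=np.array([-np.sin(f),np.cos(f),0])
    Rt=R.from_matrix(np.c_[x,y,np.cross(x,y)])*OFF.inv(); return FLOOR-dist*x-Rt.apply(LENS),Rt
def look():
    s=manip.get_state(); q=s["tcp_rot"]; R0=R.from_quat([*q[1:],q[0]]); x=(R0*OFF).apply([1,0,0]); L=s["tool_pos"]+R0.apply(LENS)
    h=L+x*(.07-L[2])/x[2]; print("lens",L.round(4),"dir",x.round(3),"plumb deg",np.degrees(np.arccos(-x[2])).round(1),"hits",h.round(4),"dist",np.linalg.norm(FLOOR-L).round(4))
E
python3 - <<'E'
from rel import *
s=manip.get_state();print(s["gripper_width"],s["force"])
look()
for phi in(35,15,0,-20,-50,90):
    p,Rt=aim(phi,30); print(phi,p.round(3),"toolz",Rt.as_matrix()[:,2].round(2)); rel(p,Rt)
E
```

```text
0.043655273262950774 [-1.16321684e-03  4.91126439e-01 -3.17340625e+00]
lens [ 0.5084 -0.2843  0.2616] dir [ 0.814  0.581 -0.001] plumb deg 89.9 hits [1.340066e+02 9.495330e+01 7.000000e-02] dist 0.3294
35 [ 0.434 -0.083  0.244] toolz [-0.58 -0.41 -0.71]
pos [ 0.4615 -0.3181  0.2497] dp [ 1.358 -2.599  0.434] tw [ 0.002 -0.666  0.005] j [ 0.98  0.61 -0.52  1.82  0.07  0.67 -0.45]
15 [ 0.417 -0.047  0.244] toolz [-0.68 -0.18 -0.71]
pos [ 0.4615 -0.3181  0.2497] dp [ 1.444 -3.087  0.457] tw [ 0.062 -0.659  0.23 ] j [ 0.98  0.61 -0.52  1.82  0.07  0.67 -0.45]
0 [ 0.413 -0.017  0.244] toolz [-0.71 -0.   -0.71]
pos [ 0.4615 -0.3181  0.2497] dp [ 1.612 -3.416  0.502] tw [ 0.107 -0.644  0.398] j [ 0.98  0.61 -0.52  1.82  0.07  0.67 -0.45]
-20 [0.42  0.022 0.244] toolz [-0.66  0.24 -0.71]
pos [ 0.4615 -0.3181  0.2497] dp [ 1.953 -3.764  0.592] tw [ 0.167 -0.612  0.622] j [ 0.98  0.61 -0.52  1.82  0.07  0.67 -0.45]
-50 [0.453 0.07  0.244] toolz [-0.45  0.54 -0.71]
pos [ 0.4615 -0.3181  0.2497] dp [ 2.625 -4.013  0.772] tw [ 0.255 -0.534  0.954] j [ 0.98  0.61 -0.52  1.82  0.07  0.67 -0.45]
90 [ 0.527 -0.131  0.244] toolz [ 0.   -0.71 -0.71]
pos [ 0.4615 -0.3181  0.2497] dp [ 1.938 -1.426  0.592] tw [-0.162 -0.613 -0.611] j [ 0.98  0.61 -0.52  1.82  0.07  0.67 -0.45]
```

Held firmly. The aim at heading 35° needs one plain tilt, so I traverse first and tilt after.

Emit:
jog_arm:
  dp:
    - [0.07, -0.12, 0.02]
    - [0.18, -0.34, 0.06]
    - [0.32, -0.6, 0.1]
    - [0.45, -0.87, 0.14]
  twist:
    - [0, 0, 0]
    - [0, 0, 0]
    - [0, 0, 0]
    - [0, 0, 0]
  grip: [0, 0, 0, 0]

```text
t: 19.07
tool_pos: [0.4505, -0.2375, 0.246]
tcp_rot: [-0.041, 0.944, 0.302, 0.124]
force: [0.4, -0.1, -1.2]
gripper_width: 0.0436
gripper_force: 30.0
```

Emit:
jog_arm:
  dp:
    - [0.12, -0.22, 0.03]
    - [0.23, -0.44, 0.07]
    - [0.34, -0.65, 0.1]
    - [0.45, -0.87, 0.14]
  twist:
    - [0, 0, 0]
    - [0, 0, 0]
    - [0, 0, 0]
    - [0, 0, 0]
  grip: [0, 0, 0, 0]

```text
t: 19.4
tool_pos: [0.4405, -0.1589, 0.2448]
tcp_rot: [-0.041, 0.944, 0.302, 0.123]
force: [0.0, 0.3, -2.3]
gripper_width: 0.0435
gripper_force: 30.0
```

Emit:
jog_arm:
  dp:
    - [0.12, -0.22, 0.03]
    - [0.23, -0.44, 0.07]
    - [0.36, -0.7, 0.1]
    - [0.45, -0.86, 0.14]
    - [0.45, -0.86, 0.14]
  twist:
    - [0, 0, 0]
    - [0, 0, 0]
    - [0, 0, 0]
    - [0, 0, 0]
    - [0, 0, 0]
  grip: [0, 0, 0, 0, 0]

```text
t: 19.82
tool_pos: [0.4304, -0.0787, 0.2435]
tcp_rot: [-0.042, 0.943, 0.305, 0.123]
force: [-0.1, 0.5, -2.6]
gripper_width: 0.0441
gripper_force: 30.0
```

Emit:
jog_arm:
  dp:
    - [0, 0, 0]
    - [0, 0, 0]
    - [0, 0, 0]
    - [0, 0, 0]
    - [0, 0, 0]
    - [0, 0, 0]
    - [0, 0, 0]
    - [0, 0, 0]
  twist:
    - [0, -0.03, 0]
    - [0, -0.08, 0]
    - [0, -0.14, 0]
    - [0, -0.2, 0]
    - [0, -0.26, 0]
    - [0, -0.31, 0]
    - [0, -0.33, 0]
    - [0, -0.33, 0]
  grip: [0, 0, 0, 0, 0, 0, 0, 0]

```text
t: 20.48
tool_pos: [0.4339, -0.0813, 0.2431]
tcp_rot: [0.039, 0.944, 0.304, -0.122]
force: [-0.3, -0.6, -2.9]
gripper_width: 0.0438
gripper_force: 30.0
```

Run:
```python
from rel import *
look(); p,Rt=aim(35.5,30); rel(p,Rt)
```

```text
lens [ 0.4792 -0.0484  0.2247] dir [ 0.704  0.507 -0.497] plumb deg 60.2 hits [0.6983 0.1093 0.07  ] dist 0.1649
pos [ 0.4339 -0.0813  0.2431] dp [-0.015  0.024 -0.008] tw [ 0.    -0.335  0.002] j [ 0.05  0.54 -0.12  1.94  0.25  0.9  -1.19]
```

Emit:
jog_arm:
  dp:
    - [0, 0, 0]
    - [0, 0, 0]
    - [0, 0, 0]
    - [0, 0, 0]
    - [0, 0, 0]
    - [0, 0, 0]
    - [0, 0.02, 0]
    - [0, 0.02, 0]
    - [0, 0.02, 0]
  twist:
    - [0, -0.03, 0]
    - [0, -0.08, 0]
    - [0, -0.14, 0]
    - [0, -0.2, 0]
    - [0, -0.26, 0]
    - [0, -0.31, 0]
    - [0, -0.335, 0]
    - [0, -0.335, 0]
    - [0, -0.335, 0]
  grip: [0, 0, 0, 0, 0, 0, 0, 0, 0]

```text
t: 21.23
tool_pos: [0.4333, -0.0849, 0.2437]
tcp_rot: [0.116, 0.881, 0.282, -0.363]
force: [0.0, -1.1, -2.3]
gripper_width: 0.0437
gripper_force: 30.0
```

Run:
```python
from rel import *
look(); p,Rt=aim(35.5,30); rel(p,Rt); s=manip.get_state(); print(s["t"],s["gripper_width"],s["joint_vel"].round(3))
for n in("scene","wrist"):
    K,M,im,d=shot(n); cv2.imwrite(f"pics/{n}2.png",im[:,:,::-1]); np.savez(n+"2.npz",K=K,M=M,im=im,d=d)
K,M,im,d=[np.load("scene2.npz")[k] for k in("K","M","im","d")]
cv2.imwrite("pics/s2c.png",cv2.resize(im[100:280,240:430,::-1],None,fx=3,fy=3,interpolation=cv2.INTER_CUBIC))
```

```text
lens [ 0.4651 -0.0618  0.1997] dir [ 0.408  0.292 -0.865] plumb deg 30.1 hits [ 0.5263 -0.0181  0.07  ] dist 0.1505
pos [ 0.4333 -0.0849  0.2437] dp [ 0.011 -0.007 -0.015] tw [-0.001 -0.001  0.   ] j [-0.14  0.79 -0.02  1.66  0.33  1.43 -1.29]
21.2333 0.04373960350690052 [ 0.011 -0.031  0.008  0.01   0.     0.004 -0.001]
```

View pics/s2c.png

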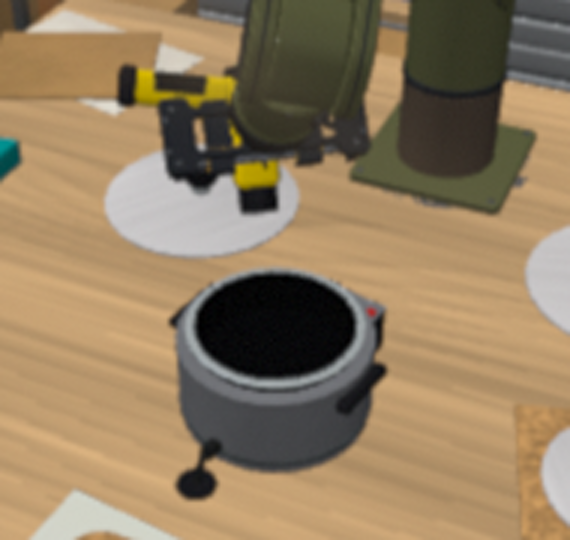

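View pics/wrist2.png

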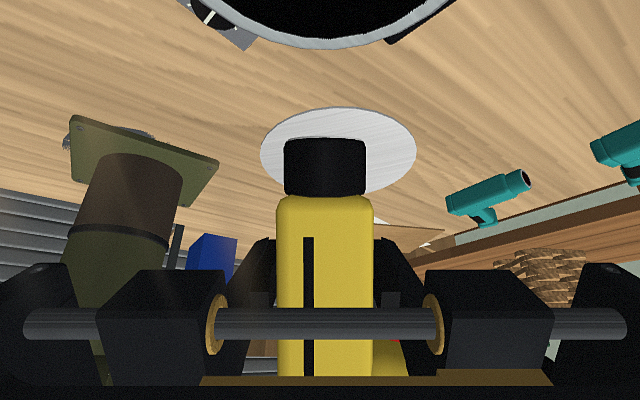

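The thermometer is held steeply over the pot. In the crop its nose is at (258,195), well clear of the rim, and in the wrist view the nose is at (325,165). I'll check for slip in the grip using the wrist depth.

Run:
```python
from rel import *
z=np.load("wrist2.npz");K,M,im,d=[z[k] for k in("K","M","im","d")]; P=cloud(K,M,d); h=cv2.cvtColor(im,cv2.COLOR_RGB2HSV)
s=manip.get_state(); q=s["tcp_rot"]; R0=R.from_quat([*q[1:],q[0]])
y=(h[...,0]>20)&(h[...,0]<33)&(h[...,1]>120)&(h[...,2]>80)&(d>0)&(d<.35); y[:,:265]=0;y[:,385:]=0; y[300:]=0
# into the predicted thermometer frame
Rth=R0*OFF; L=s["tool_pos"]+R0.apply(LENS); loc=lambda p:Rth.inv().apply(p-L)+[.085,0,.02]
t=loc(P[y]); t=t[(t[:,2]>.03)&(abs(t[:,1])<.03)]; k=(abs(t[:,1])<.016)&(t[:,0]<.055)&(t[:,0]>0); A=np.c_[t[k][:,:2],np.ones(k.sum())]; f=np.linalg.lstsq(A,t[k][:,2],rcond=None)[0]
print("top face z0",f[2].round(4),"pitch/roll deg",np.degrees(f[:2]).round(2),"front x",np.percentile(t[:,0],[1,99]).round(4))
for x0 in(.01,.025,.04,.05):
    r=t[abs(t[:,0]-x0)<.004]; print(x0,len(r),np.percentile(r[:,1],[1,99]).round(4) if len(r)>5 else "")
b=(h[...,2]<70)&(d>0); b[:130]=0;b[200:]=0;b[:,:275]=0;b[:,375:]=0; n=loc(P[b]); n=n[(n[:,2]>.01)&(n[:,0]>.03)&(abs(n[:,1])<.03)]
print("nose x",np.percentile(n[:,0],[1,99]).round(4),"y",np.percentile(n[:,1],[1,99]).round(4),"ztop",np.percentile(n[:,2],[95]).round(4))
```

```text
top face z0 0.0406 pitch/roll deg [0.08 0.13] front x [0.0157 0.0592]
0.01 5 
0.025 1565 [-0.0212  0.0212]
0.04 1617 [-0.0215  0.0212]
0.05 1839 [-0.0211  0.021 ]
nose x [0.0603 0.0848] y [-0.0183  0.0184] ztop [0.0408]
```

No slip: pitch 0.1°, and the aim hits within 1.5 mm of the floor centre from 150 mm. Holding still for over two seconds.

Emit:
jog_arm:
  dp:
    - [0, 0, 0]
    - [0, 0, 0]
    - [0, 0, 0]
    - [0, 0, 0]
    - [0, 0, 0]
    - [0, 0, 0]
    - [0, 0, 0]
    - [0, 0, 0]
    - [0, 0, 0]
    - [0, 0, 0]
  twist:
    - [0, 0, 0]
    - [0, 0, 0]
    - [0, 0, 0]
    - [0, 0, 0]
    - [0, 0, 0]
    - [0, 0, 0]
    - [0, 0, 0]
    - [0, 0, 0]
    - [0, 0, 0]
    - [0, 0, 0]
  grip: [0, 0, 0, 0, 0, 0, 0, 0, 0, 0]

```text
t: 22.17
tool_pos: [0.4339, -0.0844, 0.2446]
tcp_rot: [0.116, 0.88, 0.282, -0.363]
force: [-0.4, -0.3, -2.3]
gripper_width: 0.0438
gripper_force: 30.0
```

Emit:
jog_arm:
  dp:
    - [0, 0, 0]
    - [0, 0, 0]
    - [0, 0, 0]
    - [0, 0, 0]
    - [0, 0, 0]
    - [0, 0, 0]
    - [0, 0, 0]
    - [0, 0, 0]
    - [0, 0, 0]
    - [0, 0, 0]
  twist:
    - [0, 0, 0]
    - [0, 0, 0]
    - [0, 0, 0]
    - [0, 0, 0]
    - [0, 0, 0]
    - [0, 0, 0]
    - [0, 0, 0]
    - [0, 0, 0]
    - [0, 0, 0]
    - [0, 0, 0]
  grip: [0, 0, 0, 0, 0, 0, 0, 0, 0, 0]

```text
t: 23.0
tool_pos: [0.4339, -0.0844, 0.2446]
tcp_rot: [0.116, 0.881, 0.282, -0.363]
force: [-0.4, 0.0, -2.5]
gripper_width: 0.0436
gripper_force: 30.0
```

Emit:
jog_arm:
  dp:
    - [0, 0, 0]
    - [0, 0, 0]
    - [0, 0, 0]
    - [0, 0, 0]
    - [0, 0, 0]
    - [0, 0, 0]
    - [0, 0, 0]
    - [0, 0, 0]
    - [0, 0, 0]
    - [0, 0, 0]
  twist:
    - [0, 0, 0]
    - [0, 0, 0]
    - [0, 0, 0]
    - [0, 0, 0]
    - [0, 0, 0]
    - [0, 0, 0]
    - [0, 0, 0]
    - [0, 0, 0]
    - [0, 0, 0]
    - [0, 0, 0]
  grip: [0, 0, 0, 0, 0, 0, 0, 0, 0, 0]

```text
t: 23.83
tool_pos: [0.4339, -0.0844, 0.2446]
tcp_rot: [0.116, 0.88, 0.282, -0.363]
force: [-0.3, -0.3, -1.1]
gripper_width: 0.0436
gripper_force: 30.0
```

Emit:
jog_arm:
  dp:
    - [0, 0, 0]
    - [0, 0, 0]
    - [0, 0, 0]
    - [0, 0, 0]
    - [0, 0, 0]
    - [0, 0, 0]
    - [0, 0, 0]
    - [0, 0, 0]
    - [0, 0, 0]
    - [0, 0, 0]
  twist:
    - [0, 0, 0]
    - [0, 0, 0]
    - [0, 0, 0]
    - [0, 0, 0]
    - [0, 0, 0]
    - [0, 0, 0]
    - [0, 0, 0]
    - [0, 0, 0]
    - [0, 0, 0]
    - [0, 0, 0]
  grip: [0, 0, 0, 0, 0, 0, 0, 0, 0, 0]

```text
t: 24.67
tool_pos: [0.4339, -0.0844, 0.2446]
tcp_rot: [0.116, 0.881, 0.282, -0.363]
force: [-0.3, -0.3, -2.5]
gripper_width: 0.0434
gripper_force: 30.0
```

Run:
```python
from rel import *
look(); rel([.4615,-.318,.25],grasp_rot(35.5,15))
```

```text
lens [ 0.4657 -0.0614  0.2006] dir [ 0.408  0.291 -0.865] plumb deg 30.1 hits [ 0.5273 -0.0175  0.07  ] dist 0.1509
pos [ 0.4339 -0.0844  0.2446] dp [-1.05   2.578  0.949] tw [-0.     0.665 -0.   ] j [-0.14  0.79 -0.02  1.66  0.33  1.43 -1.29]
```

Held for more than 3 s, dead on aim. Now back the way I came: untilt, traverse, lower.

Emit:
jog_arm:
  dp:
    - [0, 0, 0]
    - [0, 0, 0]
    - [0, 0, 0]
    - [0, 0, 0]
    - [0, 0, 0]
    - [0, 0, 0]
    - [0, 0, 0]
    - [0, 0, 0]
    - [0, 0, 0]
    - [0, 0, 0]
  twist:
    - [0, 0.03, 0]
    - [0, 0.1, 0]
    - [0, 0.17, 0]
    - [0, 0.24, 0]
    - [0, 0.31, 0]
    - [0, 0.38, 0]
    - [0, 0.45, 0]
    - [0, 0.52, 0]
    - [0, 0.59, 0]
    - [0, 0.665, 0]
  grip: [0, 0, 0, 0, 0, 0, 0, 0, 0, 0]

```text
t: 25.5
tool_pos: [0.4337, -0.0846, 0.2454]
tcp_rot: [-0.038, 0.944, 0.303, 0.124]
force: [-0.6, 1.5, -3.1]
gripper_width: 0.0436
gripper_force: 30.0
```

Emit:
jog_arm:
  dp:
    - [0, 0, 0]
    - [0, 0, 0]
    - [-0.07, 0.12, -0.02]
    - [-0.18, 0.34, -0.06]
    - [-0.32, 0.6, -0.1]
    - [-0.45, 0.87, -0.14]
  twist:
    - [0, 0, 0]
    - [0, 0, 0]
    - [0, 0, 0]
    - [0, 0, 0]
    - [0, 0, 0]
    - [0, 0, 0]
  grip: [0, 0, 0, 0, 0, 0]

```text
t: 26.0
tool_pos: [0.4449, -0.1617, 0.2463]
tcp_rot: [-0.039, 0.944, 0.305, 0.121]
force: [0.3, 0.2, -1.6]
gripper_width: 0.0437
gripper_force: 30.0
```

Emit:
jog_arm:
  dp:
    - [-0.12, 0.22, -0.03]
    - [-0.23, 0.44, -0.07]
    - [-0.34, 0.65, -0.1]
    - [-0.45, 0.87, -0.14]
  twist:
    - [0, 0, 0]
    - [0, 0, 0]
    - [0, 0, 0]
    - [0, 0, 0]
  grip: [0, 0, 0, 0]

```text
t: 26.33
tool_pos: [0.4548, -0.2406, 0.2477]
tcp_rot: [-0.04, 0.944, 0.304, 0.12]
force: [1.0, -0.0, -2.8]
gripper_width: 0.044
gripper_force: 30.0
```

Emit:
jog_arm:
  dp:
    - [-0.12, 0.22, -0.03]
    - [-0.23, 0.44, -0.07]
    - [-0.36, 0.7, -0.1]
    - [-0.45, 0.86, -0.14]
    - [-0.45, 0.86, -0.14]
    - [-0.45, 0.86, -0.14]
  twist:
    - [0, 0, 0]
    - [0, 0, 0]
    - [0, 0, 0]
    - [0, 0, 0]
    - [0, 0, 0]
    - [0, 0, 0]
  grip: [0, 0, 0, 0, 0, 0]

```text
t: 26.83
tool_pos: [0.4639, -0.3182, 0.2491]
tcp_rot: [-0.04, 0.944, 0.303, 0.121]
force: [-0.4, 0.6, -2.0]
gripper_width: 0.0437
gripper_force: 30.0
```

Run:
```python
from rel import *
look(); rel([.4618,-.3181,.0081],_Rg)if 0 else rel([.4618,-.3181,.0081],R.from_quat([.944,.302,.125,-.04]))
```

```text
lens [ 0.5108 -0.2842  0.2605] dir [ 0.813  0.583 -0.008] plumb deg 89.5 hits [19.2158 13.1302  0.07  ] dist 0.3286
pos [ 0.4639 -0.3182  0.2491] dp [-0.781 -0.012  2.91 ] tw [-0.001  0.005  0.001] j [ 0.96  0.61 -0.49  1.81  0.06  0.68 -0.43]
```

Emit:
jog_arm:
  dp:
    - [-0.05, 0, 0.2]
    - [-0.1, 0, 0.4]
    - [-0.16, 0, 0.6]
    - [-0.21, 0, 0.8]
    - [-0.26, 0, 0.97]
  twist:
    - [0, 0.005, 0]
    - [0, 0.005, 0]
    - [0, 0.005, 0]
    - [0, 0.005, 0]
    - [0, 0.005, 0]
  grip: [0, 0, 0, 0, 0]

```text
t: 27.25
tool_pos: [0.463, -0.3164, 0.1682]
tcp_rot: [-0.042, 0.943, 0.304, 0.125]
force: [0.2, -0.3, -1.8]
gripper_width: 0.0441
gripper_force: 30.0
```

Emit:
jog_arm:
  dp:
    - [-0.05, 0, 0.2]
    - [-0.1, 0, 0.4]
    - [-0.16, 0, 0.6]
    - [-0.21, 0, 0.8]
    - [-0.26, 0, 0.97]
  twist:
    - [0, 0, 0]
    - [0, 0, 0]
    - [0, 0, 0]
    - [0, 0, 0]
    - [0, 0, 0]
  grip: [0, 0, 0, 0, 0]

```text
t: 27.67
tool_pos: [0.4633, -0.3164, 0.0879]
tcp_rot: [-0.041, 0.943, 0.304, 0.125]
force: [0.9, -0.2, -2.7]
gripper_width: 0.0436
gripper_force: 30.0
```

Emit:
jog_arm:
  dp:
    - [-0.04, 0, 0.16]
    - [-0.08, 0, 0.32]
    - [-0.12, 0, 0.48]
    - [-0.17, 0, 0.62]
    - [-0.2, 0, 0.73]
    - [-0.22, 0, 0.8]
    - [-0.22, 0, 0.8]
    - [-0.22, 0, 0.8]
    - [-0.22, 0, 0.8]
  twist:
    - [0, 0, 0]
    - [0, 0, 0]
    - [0, 0, 0]
    - [0, 0, 0]
    - [0, 0, 0]
    - [0, 0, 0]
    - [0, 0, 0]
    - [0, 0, 0]
    - [0, 0, 0]
  grip: [0, 0, 0, 0, 0, 0, 0, 0, 0]

```text
t: 28.42
tool_pos: [0.4626, -0.3195, 0.0229]
tcp_rot: [-0.04, 0.944, 0.302, 0.126]
force: [-0.7, 0.0, -2.0]
gripper_width: 0.0437
gripper_force: 30.0
```

Run:
```python
from rel import *
look(); rel([.4618,-.3181,.0081],R.from_quat([.944,.302,.125,-.04]))
```

```text
lens [ 0.5095 -0.2857  0.0349] dir [0.814 0.581 0.001] plumb deg 90.1 hits [20.9526 14.3097  0.07  ] dist 0.2716
pos [ 0.4626 -0.3195  0.0229] dp [-0.047 -0.02   0.179] tw [ 0.    -0.001  0.   ] j [ 0.87  0.97 -0.35  1.95  0.17  0.18 -0.43]
```

Emit:
jog_arm:
  dp:
    - [-0.01, 0, 0.05]
    - [-0.03, 0, 0.1]
    - [-0.04, 0, 0.14]
    - [-0.04, 0, 0.165]
    - [-0.04, 0, 0.165]
    - [-0.04, 0, 0.165]
    - [-0.04, 0, 0.165]
  twist:
    - [0, 0, 0]
    - [0, 0, 0]
    - [0, 0, 0]
    - [0, 0, 0]
    - [0, 0, 0]
    - [0, 0, 0]
    - [0, 0, 0]
  grip: [0, 0, 0, 0, 0, 0, 0]

```text
t: 29.0
tool_pos: [0.4626, -0.3191, 0.0088]
tcp_rot: [-0.041, 0.944, 0.302, 0.126]
force: [0.0, 0.0, -2.0]
gripper_width: 0.0436
gripper_force: 30.0
```

Run:
```python
from rel import *
look(); rel([.4618,-.3181,.0081],R.from_quat([.944,.302,.125,-.04]))
```

```text
lens [ 0.5095 -0.2853  0.0208] dir [0.814 0.581 0.001] plumb deg 90.1 hits [32.3027 22.4142  0.07  ] dist 0.2734
pos [ 0.4626 -0.3191  0.0088] dp [-0.003 -0.016  0.009] tw [-0.    -0.001  0.   ] j [ 0.87  0.99 -0.34  1.95  0.17  0.16 -0.43]
```

Emit:
jog_arm:
  dp:
    - [0, 0, 0.01]
    - [0, 0, 0.013]
    - [0, 0, 0.013]
    - [0, 0, 0.013]
    - [0, 0, 0.013]
  twist:
    - [0, 0, 0]
    - [0, 0, 0]
    - [0, 0, 0]
    - [0, 0, 0]
    - [0, 0, 0]
  grip: [0, 0, 0, 0, 0]

```text
t: 29.42
tool_pos: [0.4628, -0.319, 0.0081]
tcp_rot: [-0.04, 0.944, 0.302, 0.126]
force: [-2.0, 0.6, 2.6]
gripper_width: 0.0436
gripper_force: 30.0
```

On the bench (contact +4.6 N). Releasing and backing straight out along the fingers.

Emit:
jog_arm:
  dp:
    - [0, 0, 0]
    - [0, 0, 0]
    - [0, 0, 0]
    - [0, 0, 0]
    - [0, 0, 0]
    - [0, 0, 0]
    - [0, 0, 0]
    - [0, 0, 0]
    - [0, 0, 0]
    - [0, 0, 0]
  twist:
    - [0, 0, 0]
    - [0, 0, 0]
    - [0, 0, 0]
    - [0, 0, 0]
    - [0, 0, 0]
    - [0, 0, 0]
    - [0, 0, 0]
    - [0, 0, 0]
    - [0, 0, 0]
    - [0, 0, 0]
  grip: [0.55, 0.6, 0.7, 0.8, 0.9, 1, 1, 1, 1, 1]

```text
t: 30.25
tool_pos: [0.4627, -0.319, 0.0078]
tcp_rot: [-0.04, 0.944, 0.302, 0.125]
force: [0.2, 0.2, -0.8]
gripper_width: 0.0879
gripper_force: 0.0
```

Emit:
jog_arm:
  dp:
    - [0, 0, -0.05]
    - [0, 0, -0.2]
    - [0, 0, -0.4]
    - [0, 0, -0.6]
    - [0, 0, -0.8]
    - [0, 0, -1]
  twist:
    - [0, 0, 0]
    - [0, 0, 0]
    - [0, 0, 0]
    - [0, 0, 0]
    - [0, 0, 0]
    - [0, 0, 0]
  grip: [1, 1, 1, 1, 1, 1]

```text
t: 30.75
tool_pos: [0.4453, -0.3315, 0.0867]
tcp_rot: [-0.04, 0.944, 0.302, 0.125]
force: [0.1, 0.2, 0.1]
gripper_width: 0.088
gripper_force: 0.0
```

Emit:
jog_arm:
  dp:
    - [0, 0, -0.2]
    - [0, 0, -0.4]
    - [0, 0, -0.6]
    - [0, 0, -0.8]
    - [0, 0, -1]
    - [0, 0, -1]
    - [0, 0, -1]
    - [0, 0, -1]
  twist:
    - [0, 0, 0]
    - [0, 0, 0]
    - [0, 0, 0]
    - [0, 0, 0]
    - [0, 0, 0]
    - [0, 0, 0]
    - [0, 0, 0]
    - [0, 0, 0]
  grip: [1, 1, 1, 1, 1, 1, 1, 1]

```text
t: 31.42
tool_pos: [0.4284, -0.3432, 0.1621]
tcp_rot: [-0.041, 0.944, 0.302, 0.125]
force: [-0.5, 0.6, -0.3]
gripper_width: 0.0884
gripper_force: 0.0
```

Run:
```python
from th import *
therm(*shot("wrist")); K,M,im,d=shot("scene"); cv2.imwrite("pics/s3.png",im[:,:,::-1])
a=np.load("scene0.npz")["im"][220:,60:600].astype(int); df=np.abs(im[220:,60:600].astype(int)-a).max(-1)>60
n,l,st,c=cv2.connectedComponentsWithStats(df.astype(np.uint8)); print([(c[i].round()+[60,220],st[i,4]) for i in range(1,n) if st[i,4]>15])
```

```text
head 35.2323711896996 o [ 0.43974751 -0.33464612] yellow t [-0.04428988  0.0595324 ] all t [-0.05907403  0.08625006] width 0.04112423265121863
handle s min -0.09024818937380835 body s -0.12613985713718606 topz 0.04022541772122698
[(array([331., 222.]), np.int32(214)), (array([451., 262.]), np.int32(2251))]
```

View pics/s3.png

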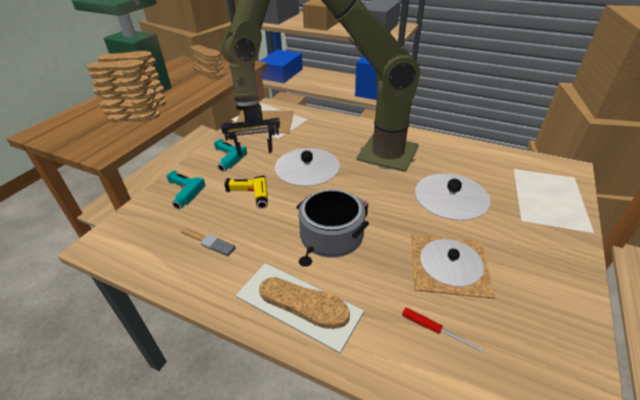

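The picture shows the lid knob-up on the cork at (452,262), the pot open at (332,215) and the thermometer flat on its side at (248,188). Footbeds, screwdriver and brush haven't moved, and the gripper is clear. Handing in.

```bash
python3 -c "
from cell import manip
print(manip.job_done())"
```

```text
the job is handed in; nothing more can be done
None
```

The job is handed in after about 31 s of the 72 s allowed: the lid stands knob-up on the cork, the thermometer was held on the middle of the pot floor from 15 cm for over 3 s and laid back flat on its side, the pot is open, and nothing else moved; the verdict itself was not reported.

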